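# Raise the barrier and push the tip box through

### The arm

A 6-joint arm with a two-finger parallel gripper is mounted at the origin on a cart in front of the work surface, level with it; the furniture and walls round the work are solid. World frame = base frame: x ahead of the robot, y to its left, z up, the work surface at z = 0. Lengths are in m, angles in rad, forces in N, time in s.
With the tool pointing down it reaches from about 0.425 to 0.925 m from the base axis. Payload 12.5 kg.
Tool frame: the origin (TCP) lies between the finger pads; the fingertips stand 8 mm ahead of it and the grasp point (between the pads) lies 11 mm behind it; z points along the fingers, y is the line along which they close (so a half turn about z gives the same grasp; the last joint's range is limited). The gripper opens to 85 mm and grips with 20 to 120 N. Pads are 22 mm wide; open, the fingers measure 114 mm over their backs; the gripper's body (76 mm by 85 mm) begins 54 mm behind the grasp point. The pads swing forward as they close: fully open they stand 13 mm farther back than shut.
Start: joints at [-1.336, 0.491, 1.559, -0, 1.092, -0.106], TCP at [0.209, -0.589, 0.239] pointing down, gripper open.
Joint ranges: [-3.1, 3.1], [-0.84, 2.19], [0.05, 2.79], [-1.13, 4.28], [0.06, 2.93], [-2.69, 2.69]. Speed limits (rad/s): [2.22, 2.22, 2.79, 3.14, 3.14, 3.14].

### API

Orientations are given as a unit quaternion [x, y, z, w].
In Python, from workcell import arm, capture, camera_params, finder gives the robot as it stands.
- The arm moves only by the shell command python3 -m jog 'ROWS' [FORCE]. ROWS is JSON, a list of rows, each a list of 5 numbers: the finger opening in m, from 0 to 0.0854, then the shift along the world's x, y, z in m, then the turn about the world's z in rad. A call has 1 to 8 rows; each row is the pose to reach, as a shift and turn from the pose commanded when the call began; what a row does not reach only later rows make up. A row lasts 1/8 s, in which the tool goes at most 62.5 mm and 10.7 degrees, less where a joint would pass 70% of its speed; a pose out of reach is approached as far as the arm can. A call with a gripper value outside its range is refused whole. The fingers move at their own pace and stop on an object; FORCE is the grip in N (left out, the last holds). Time passes only in rows, so rows that repeat a pose let the fingers close. It gives the time, the measured TCP pose, the force, the opening and the grip force at its end, in the units of the state.
- arm.state(): the state, without advancing time (a new reading comes with each control period).
- capture(name): name is "side" or "top"; returns the picture (480x640x3 uint8, red, green, blue); there is no depth.
- camera_params(name): a dict with "intrinsics" (3x3 intrinsics, pixels), "position" and "orientation" of the camera in the world. Camera axes: x right, y down, z forward; pixel columns grow to the right and rows downward; lengths in m; the calibration is good to about 2 mm. A picture is of the moment at which its call begins. camera_params takes no time and is no camera call.
- arm.hand_in(): hands the job in; it is judged then, once.
Trained networks look in the newest picture that a camera, given by its name, has taken for a name from the list of things; names that differ only in an ending like _2 or _b are one class to them, and where a whole thing is asked for, a point or a joint stands for the part that bears it (a point fixed in the world has none). Each returns a list of dicts, best first, with "conf" (0 to 1); they miss things now and then, are a little off and sometimes report something else, mostly with a low value. They report only what shows in the picture. A call takes as long as a camera call. They do not tell look-alikes from the thing itself.
- finder.find_in(camera, thing): "bbox" ([left, top, width, height] in pixels, round what is visible of it).
The state is a dict: "t": time; "q": joint angles; "joint_velocities": joint speeds; "joint_efforts": joint torques, N m; "position": TCP position; "tool_rot": TCP orientation; "contact_force": force on the tool from outside, world axes, zero at the start; "torque": the same for the moment, N m; "grip_width": opening from 0.0 (shut) to 1.0 (fully open); "grip_force": force on a finger pad.
Only numpy, scipy, OpenCV 4.12 (cv2) and the standard library are available. Lean on these libraries where they do the work, as an engineer would, in place of code of your own. Each camera call takes 0.05 s, during which the arm holds its last target. There are 200 camera calls.

### The job

With the fingertips, push the counterweighted barrier arm across the hand-over lane up past its balance point, so that it stays raised by itself. Then push the pipette tip box along the lane, through the open barrier, until it rests against the end stop. Only push: do not lift or tip the box, and leave the other things on the bench where they are.

Things in the scene. Friction and masses are not known exactly. Their poses are not given: they have to be found in the camera images.
- gate: the fixed hand-over lane. Origin on the worktop under the middle of the barrier line; x runs along the lane, away from the robot, y to the left, z up. Grey floor plate, top 10 mm above the worktop, x from -135 to +101 mm, 104 mm wide. Two low rails (tops at 23 mm) leave a channel 92 mm wide, y from -46 to +46 mm. The barrier crosses it at x = 0
- barrier (a joint): angle of the barrier arm, rad: 0 = lowered, level across the lane; grows as its free end rises; upper stop at 1.66 (just past upright, leaning away from the lane). Turns about the gate's x axis. Its counterweight makes it balance at about 0.9: below that it falls back, above it swings on by itself, damped, to the upper stop and stays. Pushing up the free end takes about 1 N
- barrier_pivot (a point): the barrier's hinge axis, on a grey yoke (97 mm tall) right of the lane: gate x = 0, y = -105 mm, 70 mm above the worktop. On the tail beyond it sits a dark steel counterweight, 40 mm across
- barrier_lift (a point): point on the underside of the barrier arm's free part, 220 mm from the pivot; moves with the arm. The arm is a straight aluminium bar 14 mm wide (gate x), 16 mm high, ending 253 mm from the pivot. Lowered, this point is at gate y = +115 mm, 62 mm above bare worktop
- cradle (a point): top of the grey cradle post left of the lane on which the lowered barrier rests, gate y = +62 mm, 62 mm above the worktop; 24 x 12 mm, with two ears to 73 mm. The arm's free part sticks out 80 mm past it
- tip_box: pipette tip box with a clear lid, 63 mm along its x (lane) by 78 mm along its y, 62 mm tall, about 0.12 kg. Origin at the centre of its underside. Stands loose in the channel on the near side of the barrier, too tall to pass under it while it is lowered
- lane_end (a point): foot of the end stop's near face, mid-channel at the far end of the lane, on the floor plate (gate x = +96.5 mm); the stop is 25 mm tall. Pushed home, the tip box has its far side against it, its origin about 31 mm short of this point
- cup: specimen cup with an orange screw lid, 64 mm across and 63 mm tall; bystander, stands beside the far half of the lane on the pivot side. Origin at the centre of its underside
- dropper: brown dropper bottle, 30 mm across and 68 mm tall; bystander, stands beside the near half of the lane on the pivot side. Origin at the centre of its underside
- pad: block of sticky notes lying flat, 67 x 68 x 21 mm; bystander, lies on the robot's side of the barrier's free part. Origin at the centre of its underside
- timer: bench timer, 38 x 64 x 61 mm; bystander, left of the lane. Origin at the centre of its underside
- bottle: brown bottle with a black cap, 35 mm across and 75 mm tall; bystander, left of the timer. Origin at the centre of its underside
- stapler: black stapler, 32 x 137 x 44 mm; bystander, far left. Origin at the centre of its underside
Mind the look-alikes: they are no part of the job. Leave any purple look-alike of the tip_box alone.

How it is judged:
By the outcome, as a careful person would: the job done as asked, in the order asked, and still so for the second after the job is handed in, with the robot touching nothing.
It also fails if it takes over 54 s, if anything falls off the work surface, if the arm or the gripper's body presses on something with over 40 N, if the wrist force passes 120 N, or if a joint passes its speed limit or range.

## Working session

There is one attempt and no reset: what is moved stays moved. The work goes in short steps, Python scripts to look and compute and a shell command to move; the robot and the scene stay as the last step left them, time stands still between calls to the robot, and variables do not carry over. Pictures are saved under pics/ and viewed, at most 10 in all, crops included, and the job is handed in when it is done.

```bash
mkdir -p pics
cat > h.py <<'E'
import numpy as np,cv2
from scipy.spatial.transform import Rotation as R
from workcell import arm,capture,camera_params,finder
def cam(n):
    p=camera_params(n);o=p["orientation"];o=np.array(o)
    M=o if o.shape==(3,3) else R.from_quat(o).as_matrix()
    return np.array(p["intrinsics"]),np.array(p["position"]),M
def proj(n,P):
    K,c,M=cam(n);v=(np.atleast_2d(P)-c)@M;u=v@K.T;return u[:,:2]/u[:,2:]
def back(n,uv,z):
    K,c,M=cam(n);d=M@np.linalg.solve(K,[uv[0],uv[1],1]);return c+d*(z-c[2])/d[2]
E
python3 - <<'E'
from h import *
for n in("top","side"):
    im=capture(n);cv2.imwrite(f"pics/{n}0.png",im[...,::-1]);print(n,cam(n)[1],cam(n)[2][:,2].round(2))
    for t in("gate","barrier","tip_box","cup","dropper","pad","timer","bottle","cradle"):
        print(t,[(np.round(d["bbox"]).tolist(),round(d["conf"],2)) for d in finder.find_in(n,t)[:3]])
print(arm.state())
E
```

```text
top [ 0.4155801  -0.10225142  1.20039123] [ 0.09 -0.01 -1.  ]
gate [([344.0, 201.0, 169.0, 118.0], 0.85), ([454.0, 203.0, 36.0, 35.0], 0.25)]
barrier [([342.0, 242.0, 172.0, 25.0], 0.92)]
tip_box [([396.0, 271.0, 48.0, 32.0], 0.78), ([283.0, 243.0, 35.0, 45.0], 0.64)]
cup [([454.0, 202.0, 36.0, 33.0], 0.82)]
dropper [([460.0, 292.0, 20.0, 14.0], 0.67)]
pad [([333.0, 290.0, 36.0, 33.0], 0.76)]
timer [([395.0, 273.0, 47.0, 31.0], 0.59)]
bottle [([196.0, 237.0, 16.0, 14.0], 0.59)]
cradle [([344.0, 205.0, 169.0, 117.0], 0.72), ([341.0, 242.0, 173.0, 23.0], 0.44)]
side [ 0.32961872 -0.93715788  0.49255531] [ 0.21  0.87 -0.45]
gate [([248.0, 254.0, 150.0, 134.0], 0.88)]
barrier [([307.0, 253.0, 65.0, 111.0], 0.69), ([285.0, 192.0, 12.0, 12.0], 0.49)]
tip_box [([267.0, 235.0, 45.0, 44.0], 0.92), ([270.0, 290.0, 42.0, 62.0], 0.72)]
cup [([373.0, 326.0, 42.0, 59.0], 0.98)]
dropper [([274.0, 349.0, 24.0, 42.0], 0.75)]
pad [([235.0, 282.0, 40.0, 32.0], 0.68), ([305.0, 251.0, 63.0, 109.0], 0.31)]
timer [([298.0, 212.0, 21.0, 36.0], 0.73), ([284.0, 192.0, 13.0, 14.0], 0.66)]
bottle [([283.0, 201.0, 17.0, 30.0], 0.57), ([274.0, 295.0, 38.0, 56.0], 0.56)]
cradle [([243.0, 253.0, 155.0, 129.0], 0.56)]
{'t': 1.0, 'q': array([-1.33562145e+00,  4.90899211e-01,  1.55889334e+00, -5.49470346e-06,
        1.09172527e+00, -1.05598154e-01]), 'joint_velocities': array([-0.0003276 ,  0.00019029,  0.00104288,  0.00033154,  0.00119543,
       -0.00050804]), 'joint_efforts': array([-2.31841368e-03, -6.18278074e+01, -2.61847544e+01, -2.05258334e-04,
        4.68379658e-04, -2.32638207e-06]), 'position': array([ 0.20890901, -0.58906446,  0.23932973]), 'tool_rot': array([ 9.85519086e-01,  1.69564527e-01, -1.07037633e-08,  3.74933026e-05]), 'contact_force': array([ 0.5687689 ,  0.01945517, -0.15912181]), 'torque': array([-0.04549286,  0.01954414,  0.00636763]), 'grip_force': 0.0, 'grip_width': 1.0000958278051728}
```

View pics/top0.png

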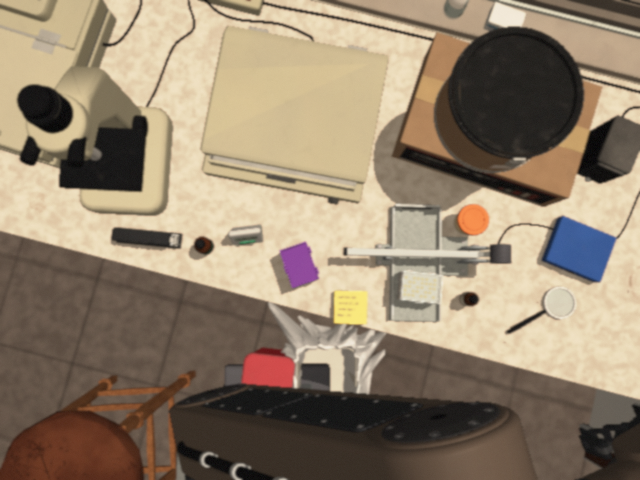

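View pics/side0.png

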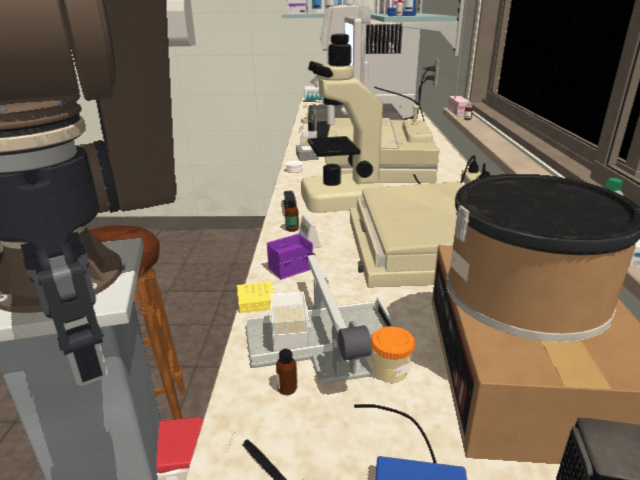

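The top view shows the lane plate (cols 391–440, rows 205–322), with the barrier's free end at (345,251) and its counterweight at (501,254). The white tip box is at (420,287) and the pad at (350,307). The purple look-alike at (299,265) is not to be touched.

```bash
cat > gate.py <<'E'
from h import *
a=[back("top",p,.01)[:2] for p in((391,321),(440,321),(440,206),(392,205))]
print(np.round(a,3))
m=lambda i,j:(a[i]+a[j])/2
f=m(2,3)-m(0,1); print("len",np.linalg.norm(f),"wid",np.linalg.norm(a[0]-a[1]))
e=back("top",(346,251),.078)[:2];w=back("top",(501,254),.08)[:2]
print("arm end",e,"cw",w,"yaw arm",np.arctan2(*(e-w)[::-1])-np.pi/2,"yaw lane",np.arctan2(f[1],f[0]))
yaw=np.arctan2(*(e-w)[::-1])-np.pi/2
c,s=np.cos(yaw),np.sin(yaw);Rz=np.array([[c,-s],[s,c]])
ctr=m(0,2)/2+m(1,3)/2; o=ctr-Rz@[-.017,0]; o2=e-Rz@[0,.148]
print("origin lane",o,"from end",o2)
print("img up dir",back("top",(420,200),0)-back("top",(420,300),0))
for t,p,z in(("box",(420,287),.062),("pad",(350,307),.021),("purple",(299,265),.05),("cup",(473,219),.063),("dropper",(470,299),.068)):
    q=back("top",p,z)[:2];print(t,q.round(3),"gate:",(Rz.T@(q-o)).round(3))
im=cv2.imread("pics/top0.png");sd=cv2.imread("pics/side0.png")
G=lambda x,y,z:np.r_[o+Rz@[x,y],z]
for n,I in(("top",im),("side",sd)):
    def L(*P):cv2.polylines(I,[np.int32(np.round(proj(n,[G(*p) for p in P])*8))],False,(0,0,255),1,16,3)
    L((-.135,-.052,.01),(-.135,.052,.01),(.101,.052,.01),(.101,-.052,.01),(-.135,-.052,.01))
    L((0,-.105,.07),(0,.148,.07));L((0,.115,0),(0,.115,.062))
cv2.imwrite("pics/ov.png",np.hstack([cv2.resize(im[180:340,260:530],None,fx=1.48,fy=1.48,interpolation=2) if 0 else cv2.resize(im[180:340,310:530],(400,291)),cv2.resize(sd[230:400,220:440],(400,291))]))
E
python3 gate.py
```

```text
[[ 0.355 -0.272]
 [ 0.355 -0.372]
 [ 0.59  -0.378]
 [ 0.593 -0.278]]
len 0.23666128889337118 wid 0.09962582030516656
arm end [ 0.49313743 -0.17779363] cw [ 0.48624226 -0.47746314] yaw arm -0.02300516309406997 yaw lane -0.02446145040201342
origin lane [ 0.49032389 -0.32551784] from end [ 0.48973296 -0.32575447]
img up dir [ 0.20744591 -0.00431939  0.        ]
box [ 0.423 -0.323] gate: [-0.067  0.001]
pad [ 0.384 -0.189] gate: [-0.109  0.134]
purple [ 0.468 -0.087] gate: [-0.028  0.238]
cup [ 0.557 -0.43 ] gate: [ 0.069 -0.103]
dropper [ 0.4   -0.418] gate: [-0.088 -0.095]
```

View pics/ov.png

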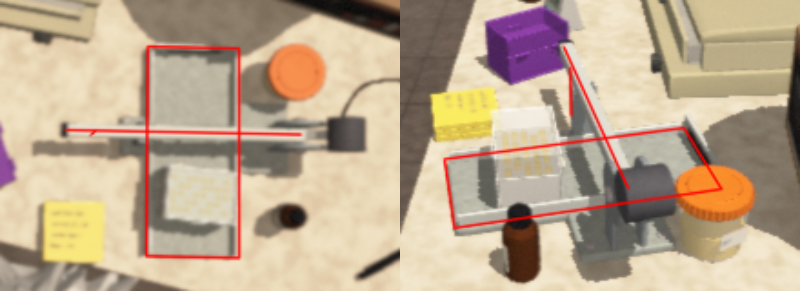

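The overlay fits, so I'm taking the gate origin as (0.490, -0.326) with yaw -0.023. Jog can't tilt the tool under the arm. Instead I'll press the shut fingertips against the arm's end face and carry it up its arc by contact. First I go beyond the free end with the fingers shut and the tool's closing line along gate x.

```bash
python3 -m jog '[[0,0.14,0.22,0,0.6],[0,0.14,0.22,0,0.6],[0,0.14,0.22,0,0.6],[0,0.14,0.22,0,0.6],[0,0.285,0.443,0,1.207],[0,0.285,0.443,0,1.207],[0,0.285,0.443,0,1.207],[0,0.285,0.443,0,1.207]]' 20
```

```text
t: 2.0
position: [0.4803, -0.1667, 0.2396]
tool_rot: [0.714, 0.7, 0.0, 0.0]
contact_force: [0.6, 0.0, 0.4]
grip_width: 0.003
grip_force: 0.0
```

```bash
python3 -m jog '[[0,0.014,0.017,0,0],[0,0.014,0.017,-0.06,0],[0,0.014,0.017,-0.12,0],[0,0.014,0.017,-0.18,0],[0,0.014,0.017,-0.18,0],[0,0.014,0.017,-0.18,0]]'
python3 - <<'E'
from h import *
a=capture("top");b=capture("side")
cv2.imwrite("pics/p1.png",np.hstack([cv2.resize(a[180:340,260:480],(400,291),interpolation=2),cv2.resize(b[200:370,200:420],(400,291))])[...,::-1])
E
```

```text
t: 2.75
position: [0.4942, -0.1519, 0.0611]
tool_rot: [0.715, 0.699, 0.0, 0.001]
contact_force: [0.9, -0.1, 1.3]
grip_width: -0.001
grip_force: 0.0
```

View pics/p1.png

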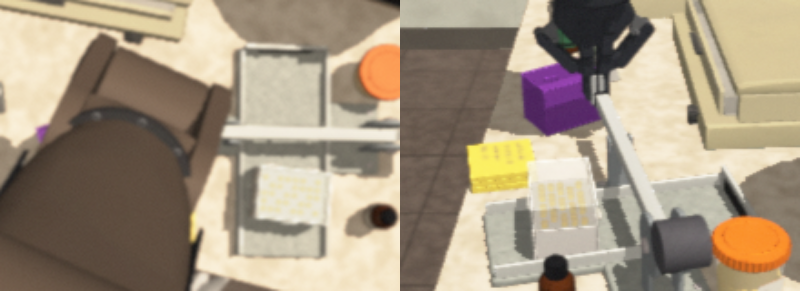

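In the side crop the shut fingers stand in line, just beyond the arm's free end at (598,85). Nothing else is touched. Now I press in gently.

```bash
python3 -m jog '[[0,0,-0.008,0,0],[0,0,-0.013,0,0],[0,0,-0.013,0,0]]'
```

```text
t: 3.22
position: [0.4934, -0.1651, 0.0598]
tool_rot: [0.715, 0.699, 0.0, 0.0]
contact_force: [0.4, 1.1, -0.5]
grip_width: 0.003
grip_force: 0.0
```

```bash
python3 -m jog '[[0,0,-0.002,0,0],[0,0,-0.003,0,0],[0,0,-0.003,0,0]]'
```

```text
t: 3.6
position: [0.4932, -0.1665, 0.0594]
tool_rot: [0.715, 0.699, 0.0, -0.001]
contact_force: [0.8, 9.8, 3.6]
grip_width: 0.001
grip_force: 4.8
```

```bash
python3 -m jog '[[0,0,-0.001,0.012,0],[0,0,-0.0015,0.025,0],[0,0,-0.003,0.038,0],[0,0,-0.005,0.05,0],[0,0,-0.005,0.05,0]]'
python3 - <<'E'
from h import *
b=capture("side");cv2.imwrite("pics/p2.png",cv2.resize(b[150:370,200:440],(480,440))[...,::-1])
E
```

```text
t: 4.22
position: [0.493, -0.1706, 0.1098]
tool_rot: [0.715, 0.699, 0.001, -0.001]
contact_force: [2.1, 17.0, 2.2]
grip_width: 0.005
grip_force: 8.2
```

View pics/p2.png

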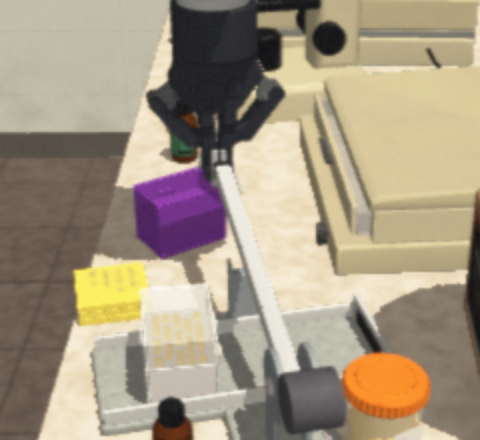

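The arm rose with the fingertips, to about 0.2 rad. I continue along the arc.

```bash
python3 -m jog '[[0,0,-0.006,0.025,0],[0,0,-0.014,0.048,0],[0,0,-0.025,0.07,0],[0,-0.001,-0.037,0.092,0],[0,-0.001,-0.052,0.112,0],[0,-0.001,-0.069,0.13,0],[0,-0.002,-0.088,0.147,0],[0,-0.002,-0.107,0.162,0]]'
python3 - <<'E'
from h import *
b=capture("side");cv2.imwrite("pics/p3.png",cv2.resize(b[100:370,200:440],(480,540))[...,::-1])
E
```

```text
t: 5.28
position: [0.4912, -0.2799, 0.272]
tool_rot: [0.715, 0.699, 0.0, 0.0]
contact_force: [0.1, -0.1, -0.2]
grip_width: 0.001
grip_force: 0.0
```

View pics/p3.png

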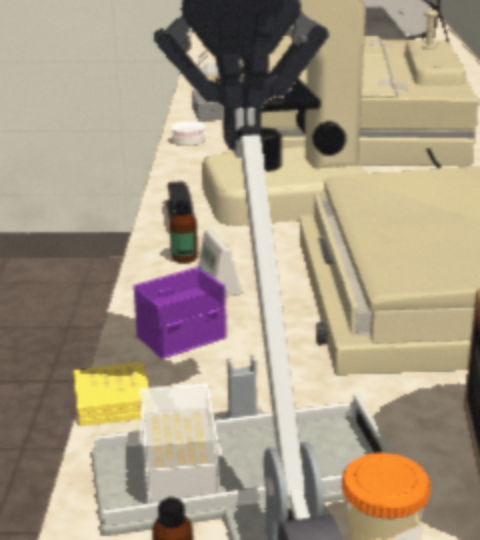

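The arm is at about 1 rad and the contact force has gone to zero, so it should swing on by itself. I nudge a little further and wait.

```bash
python3 -m jog '[[0,0,-0.015,0.008,0],[0,-0.001,-0.03,0.015,0],[0,-0.001,-0.03,0.015,0],[0,0,0,0.015,0],[0,0,0.03,0.015,0],[0,0,0.03,0.015,0]]'
python3 - <<'E'
from h import *
a=capture("top");b=capture("side")
cv2.imwrite("pics/p4.png",np.hstack([cv2.resize(a[180:340,320:540],(400,291),interpolation=2),cv2.resize(b[80:400,200:440],(400,533))[:291]]) [...,::-1])
print([(d["bbox"],d["conf"]) for d in finder.find_in("side","barrier")[:2]])
E
```

```text
t: 6.08
position: [0.4912, -0.2477, 0.2862]
tool_rot: [0.714, 0.7, 0.0, -0.0]
contact_force: [0.3, -0.6, -0.0]
grip_width: 0.0
grip_force: 0.0
[([335.1, 171.6, 31.4, 224.5], 0.93), ([370.5, 325.3, 46.8, 58.1], 0.44)]
```

View pics/p4.png

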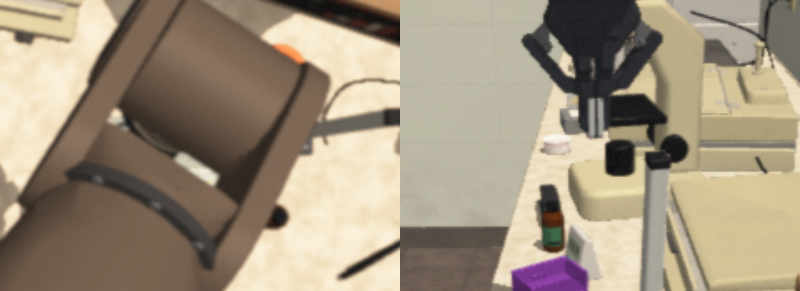

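The barrier now stands upright at its upper stop (side crop, x≈655) and leans away, with zero force on the tool. Next I go behind the box with the fingers at 40 mm opening, spread across the lane.

```bash
python3 -m jog '[[0.04,-0.05,-0.02,0,-0.18],[0.04,-0.1,-0.05,0,-0.36],[0.04,-0.134,-0.075,0,-0.54],[0.04,-0.134,-0.075,0,-0.72],[0.04,-0.134,-0.075,0,-0.9],[0.04,-0.134,-0.075,-0.03,-1.08],[0.04,-0.134,-0.075,-0.08,-1.26],[0.04,-0.134,-0.075,-0.12,-1.44]]'
```

```text
t: 7.22
position: [0.3569, -0.3251, 0.1648]
tool_rot: [0.999, 0.05, -0.0, 0.0]
contact_force: [-0.3, -1.2, 0.2]
grip_width: 0.465
grip_force: 0.0
```

```bash
python3 -m jog '[[0.04,0,0.002,0,-0.123],[0.04,0,0.002,-0.05,-0.123],[0.04,0,0.002,-0.1,-0.123],[0.04,0,0.002,-0.127,-0.123],[0.04,0,0.002,-0.127,-0.123]]'
python3 - <<'E'
from h import *
b=capture("side");cv2.imwrite("pics/p5.png",cv2.resize(b[130:400,180:440],(780,810))[200:790][...,::-1])
E
```

```text
t: 7.85
position: [0.3566, -0.3225, 0.0377]
tool_rot: [1.0, -0.008, -0.001, -0.001]
contact_force: [-0.0, -0.4, 0.6]
grip_width: 0.473
grip_force: 0.0
```

View pics/p5.png

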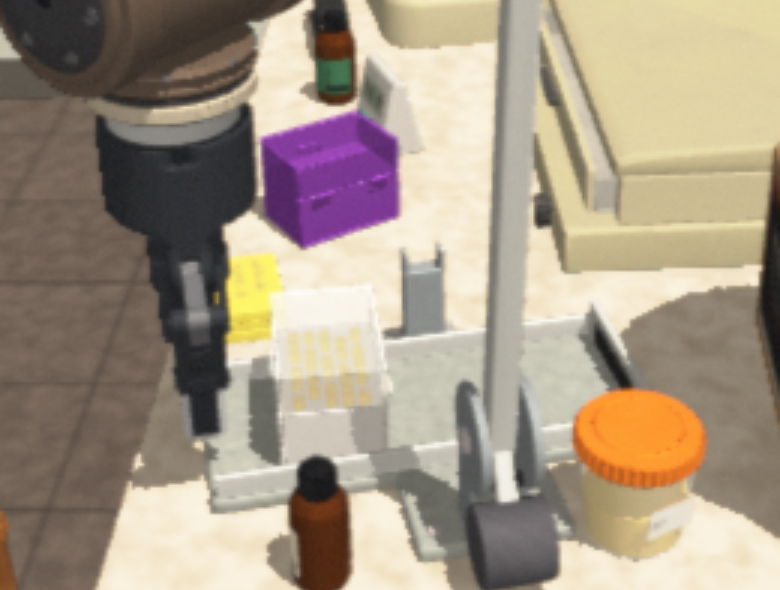

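The fingers (205,410) stand behind the box, in the channel line, with the barrier up. Pushing now, slowly.

```bash
python3 -m jog '[[0.04,0.012,0,0,0],[0.04,0.022,-0.001,0,0],[0.04,0.03,-0.001,0,0],[0.04,0.038,-0.001,0,0],[0.04,0.048,-0.001,0,0],[0.04,0.058,-0.001,0,0],[0.04,0.068,-0.002,0,0],[0.04,0.078,-0.002,0,0]]'
```

```text
t: 8.9
position: [0.4355, -0.3244, 0.0397]
tool_rot: [1.0, -0.008, -0.0, -0.0]
contact_force: [-5.5, -0.2, 7.4]
grip_width: 0.469
grip_force: 2.7
```

Run:
```python
from h import *
a=capture("top");b=capture("side")
cv2.imwrite("pics/p6.png",np.hstack([cv2.resize(a[180:340,320:540],(400,291),interpolation=2),cv2.resize(b[230:400,220:440],(400,291))])[...,::-1])
```

```text
(no output)
```

View pics/p6.png

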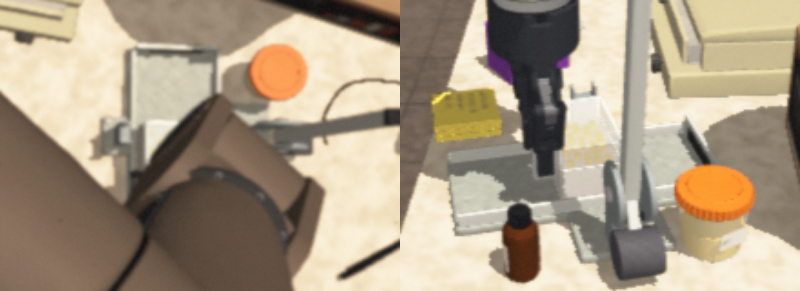

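```bash
python3 -m jog '[[0.04,0,0,0,0],[0.04,0,0,0,0]]'; python3 -m jog '[[0.04,-0.006,0,0.006,0],[0.04,-0.006,0,0.006,0]]'
python3 - <<'E'
from h import *
print([(np.round(d["bbox"],1).tolist(),round(d["conf"],2)) for n in("side","top") for _ in [capture(n)] for d in finder.find_in(n,"tip_box")[:3]])
# expected side bbox for upright box at gate x guess
o=np.array([.490,-.326]);c,s=np.cos(-.023),np.sin(-.023)
for gx in(-.015,-.01,-.005):
    P=[np.r_[o+[c*x-s*y,s*x+c*y],z] for x in(gx-.0315,gx+.0315) for y in(-.039,.039) for z in(.01,.072)]
    p=proj("side",P);print(gx,p.min(0).round(1),(p.max(0)-p.min(0)).round(1))
E
```

```text
t: 9.25
position: [0.4355, -0.3245, 0.0396]
tool_rot: [1.0, -0.008, 0.0, 0.0]
contact_force: [0.9, 0.3, 5.6]
grip_width: 0.467
grip_force: 0.0
t: 9.5
position: [0.4289, -0.3245, 0.0457]
tool_rot: [1.0, -0.008, -0.0, 0.0]
contact_force: [0.2, -0.1, 0.8]
grip_width: 0.465
grip_force: 0.0
[([302.8, 283.9, 41.7, 63.7], 0.67), ([269.2, 257.3, 42.2, 14.2], 0.56), ([394.3, 246.3, 27.7, 30.2], 0.79)]
-0.015 [295.  284.7] [49.  64.1]
-0.01 [297.9 284.3] [49.2 64. ]
-0.005 [300.9 283.9] [49.4 63.9]
```

The box's bounding box fits an upright box in the channel at gate x ≈ -0.013. The upward force has gone with the fingers 6 mm higher. I continue pushing.

```bash
python3 -m jog '[[0.04,0.008,0,0,0],[0.04,0.018,-0.001,0,0],[0.04,0.028,-0.001,0,0],[0.04,0.038,-0.001,0,0],[0.04,0.048,-0.001,0,0],[0.04,0.058,-0.002,0,0],[0.04,0.068,-0.002,0,0],[0.04,0.075,-0.002,0,0]]'; python3 -m jog '[[0.04,0.003,0,0,0],[0.04,0.005,0,0,0],[0.04,0.005,0,0,0]]'
```

```text
t: 10.7
position: [0.505, -0.3265, 0.0453]
tool_rot: [1.0, -0.008, 0.0, 0.0]
contact_force: [-1.3, -0.1, 0.3]
grip_width: 0.468
grip_force: 0.3
t: 11.08
position: [0.5093, -0.3265, 0.0453]
tool_rot: [1.0, -0.008, 0.0, 0.0]
contact_force: [-0.5, -0.5, 0.1]
grip_width: 0.47
grip_force: 0.0
```

```bash
python3 -m jog '[[0.04,0.002,0,0,0],[0.04,0.003,0,0,0],[0.04,0.003,0,0,0]]'; python3 -m jog '[[0.04,0.001,0,0,0],[0.04,0.002,0,0,0],[0.04,0.002,0,0,0]]'
```

```text
t: 11.45
position: [0.5124, -0.3265, 0.0454]
tool_rot: [1.0, -0.008, 0.0, 0.0]
contact_force: [-0.3, 0.4, -0.0]
grip_width: 0.465
grip_force: 0.0
t: 11.82
position: [0.5145, -0.3265, 0.0453]
tool_rot: [1.0, -0.008, 0.0, 0.0]
contact_force: [0.5, -0.5, 0.4]
grip_width: 0.467
grip_force: 0.0
```

```bash
python3 -m jog '[[0.04,0.001,0,0,0],[0.04,0.002,0,0,0],[0.04,0.002,0,0,0]]'; python3 -m jog '[[0.04,0.001,0,0,0],[0.04,0.002,0,0,0],[0.04,0.002,0,0,0]]'
```

```text
t: 12.2
position: [0.5165, -0.3265, 0.0453]
tool_rot: [1.0, -0.008, 0.0, 0.0]
contact_force: [-0.1, 0.2, 0.3]
grip_width: 0.46
grip_force: 0.0
t: 12.58
position: [0.5185, -0.3265, 0.0453]
tool_rot: [1.0, -0.008, 0.0, 0.0]
contact_force: [0.2, 0.3, -0.2]
grip_width: 0.466
grip_force: 0.0
```

```bash
python3 - <<'E'
from h import *
a=capture("top");b=capture("side")
print([(np.round(d["bbox"],1).tolist(),round(d["conf"],2)) for d in finder.find_in("side","tip_box")[:3]])
o=np.array([.490,-.326]);c,s=np.cos(-.023),np.sin(-.023)
for gx in(.055,.06,.065):
    P=[np.r_[o+[c*x-s*y,s*x+c*y],z] for x in(gx-.0315,gx+.0315) for y in(-.039,.039) for z in(.01,.072)]
    p=proj("side",P);print(gx,p.min(0).round(1),p.max(0).round(1))
cv2.imwrite("pics/p7.png",np.hstack([cv2.resize(a[180:340,320:540],(400,291),interpolation=2),cv2.resize(b[230:400,220:440],(400,291))])[...,::-1])
E
python3 -m jog '[[0.04,0.001,0,0,0],[0.04,0.002,0,0,0],[0.04,0.002,0,0,0]]'; python3 -m jog '[[0.04,0.001,0,0,0],[0.04,0.002,0,0,0],[0.04,0.002,0,0,0]]'
```

```text
[([358.2, 281.0, 36.7, 57.1], 0.77), ([267.7, 233.4, 43.5, 46.1], 0.76), ([299.9, 212.6, 17.5, 35.9], 0.48)]
0.055 [335.6 279.6] [387.1 342.3]
0.06 [338.4 279.2] [390.1 341.8]
0.065 [341.2 278.9] [393.1 341.3]
t: 13.1
position: [0.5196, -0.3262, 0.0453]
tool_rot: [1.0, -0.008, -0.001, -0.0]
contact_force: [-5.4, 0.6, 4.3]
grip_width: 0.47
grip_force: 3.0
t: 13.48
position: [0.5198, -0.3258, 0.0454]
tool_rot: [1.0, -0.008, -0.003, -0.001]
contact_force: [-17.6, 1.3, 11.4]
grip_width: 0.468
grip_force: 9.0
```

Contact at the stop. I back off at once, then look.

```bash
python3 -m jog '[[0.04,-0.004,0,0,0],[0.04,-0.02,0,0,0],[0.04,-0.06,0.001,0,0],[0.04,-0.11,0.002,0.05,0],[0.04,-0.16,0.004,0.1,0],[0.04,-0.16,0.004,0.16,0],[0.04,-0.16,0.004,0.2,0],[0.04,-0.16,0.004,0.2,0]]'
python3 - <<'E'
from h import *
a=capture("top");b=capture("side")
f=lambda n,t:[(np.round(d["bbox"],1).tolist(),round(d["conf"],2)) for d in finder.find_in(n,t)[:2]]
for t in("tip_box","cup","dropper","pad"):print(t,f("side",t),f("top",t))
o=np.array([.490,-.326]);c,s=np.cos(-.023),np.sin(-.023)
for gx in(.06,.065,.07):
    P=[np.r_[o+[c*x-s*y,s*x+c*y],z] for x in(gx-.0315,gx+.0315) for y in(-.039,.039) for z in(.01,.072)]
    for n in("side","top"):
        p=proj(n,P);print(gx,n,p.min(0).round(1),p.max(0).round(1))
cv2.imwrite("pics/p8.png",np.hstack([cv2.resize(a[190:290,350:510],(400,250),interpolation=2).copy() if 0 else cv2.resize(a[180:340,320:540],(400,291),interpolation=2),cv2.resize(b[240:385,300:500],(400,291),interpolation=2)])[...,::-1])
E
```

```text
t: 14.48
position: [0.3624, -0.3232, 0.2486]
tool_rot: [1.0, -0.008, 0.002, 0.003]
contact_force: [0.5, 0.6, -0.2]
grip_width: 0.471
grip_force: 0.0
tip_box [([267.7, 232.0, 44.2, 45.4], 0.9), ([358.2, 278.5, 33.7, 57.9], 0.87)] [([393.9, 204.6, 48.0, 30.6], 0.98), ([281.4, 240.8, 36.0, 47.9], 0.71)]
cup [([369.9, 328.3, 44.3, 54.0], 0.8), ([273.2, 350.6, 22.2, 43.0], 0.63)] [([455.8, 205.1, 32.7, 29.7], 0.57)]
dropper [([274.4, 349.9, 22.3, 42.9], 0.61), ([244.7, 167.4, 152.2, 225.1], 0.48)] [([456.3, 202.7, 36.1, 34.0], 0.49)]
pad [([236.9, 280.0, 40.5, 34.3], 0.97)] [([332.7, 289.0, 37.6, 34.1], 0.79)]
0.06 side [338.4 279.2] [390.1 341.8]
0.06 top [397.1 205.6] [442.  241.1]
0.065 side [341.2 278.9] [393.1 341.3]
0.065 top [397.1 203. ] [442.  238.7]
0.07 side [343.9 278.5] [396.1 340.9]
0.07 top [397.1 200.5] [441.9 236.3]
```

View pics/p8.png

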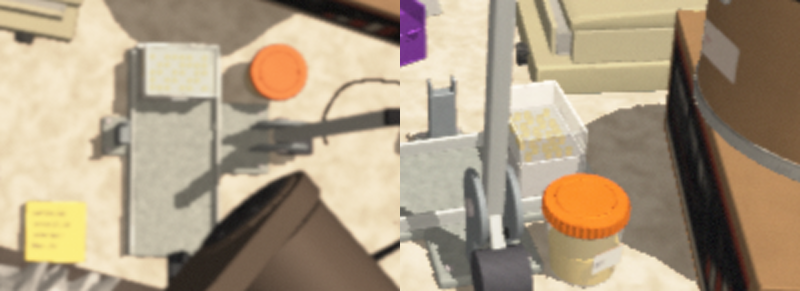

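The box stands upright and square at the far end, the barrier is up and the bystanders are unmoved. The last push was high, so I'll confirm the seat with one light push low on the box.

```bash
python3 -m jog '[[0.04,0.02,0,-0.06,0],[0.04,0.04,-0.001,-0.12,0],[0.04,0.05,-0.001,-0.17,0],[0.04,0.05,-0.001,-0.214,0],[0.04,0.07,-0.002,-0.214,0],[0.04,0.1,-0.002,-0.214,0],[0.04,0.13,-0.003,-0.214,0],[0.04,0.13,-0.003,-0.214,0]]';python3 -m jog '[[0.04,0.004,0,0,0],[0.04,0.008,0,0,0],[0.04,0.01,0,0,0],[0.04,0.01,0,0,0]]'
```

```text
t: 15.98
position: [0.4937, -0.3254, 0.0309]
tool_rot: [1.0, -0.007, 0.0, 0.0]
contact_force: [-0.3, 0.4, 0.1]
grip_width: 0.467
grip_force: 0.0
t: 16.48
position: [0.5023, -0.3256, 0.0314]
tool_rot: [1.0, -0.008, 0.0, 0.0]
contact_force: [-0.0, -0.0, -0.4]
grip_width: 0.464
grip_force: 0.0
```

```bash
for i in 1 2 3 4; do python3 -m jog '[[0.04,0.001,0,0,0],[0.04,0.002,0,0,0],[0.04,0.002,0,0,0]]'|grep -E "posi|contact"; done
```

```text
position: [0.5044, -0.3255, 0.0314]
contact_force: [0.3, 0.2, -1.3]
position: [0.5064, -0.3255, 0.0313]
contact_force: [-0.8, 0.1, -0.2]
position: [0.5084, -0.3255, 0.0313]
contact_force: [0.3, -0.1, 0.4]
position: [0.5104, -0.3255, 0.0313]
contact_force: [-0.1, 0.3, 0.1]
```

```bash
python3 -m jog '[[0.04,0.001,0,0,0],[0.04,0.002,0,0,0],[0.04,0.002,0,0,0]]'|grep -E "posi|contact";python3 -m jog '[[0.04,0.001,0,0,0],[0.04,0.0015,0,0,0],[0.04,0.0015,0,0,0]]'|grep -E "posi|contact"; python3 -m jog '[[0.04,0.001,0,0,0],[0.04,0.001,0,0,0],[0.04,0.001,0,0,0]]'|grep -E "posi|contact"
```

```text
position: [0.5124, -0.3255, 0.0313]
contact_force: [0.1, 0.4, 0.4]
position: [0.5139, -0.3255, 0.0313]
contact_force: [-0.6, -0.4, 0.2]
position: [0.5148, -0.3255, 0.0313]
contact_force: [0.3, 0.2, -0.2]
```

```bash
for i in 1 2 3; do python3 -m jog '[[0.04,0.001,0,0,0],[0.04,0.001,0,0,0],[0.04,0.001,0,0,0]]'|grep -E "posi|contact"; done
```

```text
position: [0.5158, -0.3255, 0.0313]
contact_force: [-0.0, 0.2, -0.2]
position: [0.5168, -0.3255, 0.0313]
contact_force: [-0.4, 0.5, 0.2]
position: [0.5174, -0.3254, 0.0313]
contact_force: [-5.4, -0.6, 3.5]
```

There's firm contact low on the box with no give, so it's seated. I retreat and hand in.

```bash
python3 -m jog '[[0.04,-0.002,0,0,0],[0.04,-0.02,0,0,0],[0.04,-0.06,0.001,0,0],[0.04,-0.11,0.002,0.05,0],[0.04,-0.155,0.004,0.1,0],[0.04,-0.155,0.004,0.16,0],[0.04,-0.155,0.004,0.2,0],[0.04,-0.155,0.004,0.2,0]]'
python3 - <<'E'
from h import *
for n in("top","side"):
    capture(n)
    for t in("tip_box","barrier"):print(n,t,[(np.round(d["bbox"],1).tolist(),round(d["conf"],2)) for d in finder.find_in(n,t)[:2]])
print(arm.state()["contact_force"],arm.hand_in())
E
```

```text
t: 21.22
position: [0.3637, -0.3225, 0.2348]
tool_rot: [1.0, -0.008, 0.003, 0.003]
contact_force: [0.8, 0.1, -0.5]
grip_width: 0.466
grip_force: 0.0
top tip_box [([393.0, 206.8, 46.9, 28.1], 0.77), ([280.0, 241.8, 38.3, 46.6], 0.6)]
top barrier [([468.2, 238.5, 79.1, 28.6], 0.97)]
side tip_box [([265.5, 235.0, 46.9, 44.4], 0.66), ([353.6, 278.9, 40.9, 57.2], 0.56)]
side barrier [([335.6, 171.1, 30.8, 224.2], 0.61)]
the job is handed in; nothing more can be done
[-0.20907672  0.1372023  -0.19948396] None
```

I handed the job in at about 21 s: the barrier stays raised by itself, the tip box was pushed through it and stands upright against the end stop, and the bystanders I checked look unmoved.

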